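Load the weld kit tray: boss and hinge lug into their pockets

TASK

On the welding table, load the plywood kit tray for the next job: stand the small solid round boss in the round pocket and set the hinge lug, foot down, in the long rectangular pocket, each seated flat on its pocket's floor. Set the heavy parts down in the pockets, do not drop them in; the pipe sleeve and the square pad that lie about are not part of the kit.

Things in the scene. Friction and masses are not known exactly. Their poses are not given: they have to be found in the camera images.
- boss: Solid steel cylinder, 44 mm diameter, 50 mm tall, about 0.5 kg, upright on the table, a 20 mm dark disc on its flat top. (The hollow pipe sleeve, 76 mm across and 40 mm tall, is a bystander.) Origin: centre of its underside; z up.
- lug: Steel hinge lug, about 0.6 kg: foot 76 mm (x) by 28 mm (y), 22 mm high; from its middle a rounded ear, 44 mm wide and 28 mm thick, flush with the foot's long sides, rises to 48 mm above the underside; dark pin eye through it along y. Stands on its foot; grip the ear across y. Same after a half turn. Origin: centre of its underside; z up. (The flat square pad, 62 x 62 x 22 mm, is a bystander.)
- round_pocket (a point): Centre of the floor of the round pocket in the plywood tray: 64 mm diameter, 12 mm deep, upright walls, dark floor 6 mm above the table. The tray is fixed, 250 x 100 mm, 18 mm high, at any angle. Axes: x along the tray from the round to the long pocket, z up.
- long_pocket (a point): Centre of the floor of the rectangular pocket in the same tray: 96 mm long (x) by 48 mm wide (y), 12 mm deep, dark floor 6 mm above the table, centre 120 mm from the round pocket's centre along x. Axes: x along the tray, away from the round pocket, z up.
Things that resemble listed ones, but are neither listed nor needed, are in the scene too. What is shaped like the lug but blue or turquoise is not meant. Leave any red look-alike of the boss alone.

How it is judged:
By the outcome, as a careful person would: the job done as asked, in the order asked, and still so for the second after the job is handed in, with the robot touching nothing.
It also fails if it takes over 50 s, if anything falls off the work surface, if the arm or the gripper's body presses on something with over 40 N, if the wrist force passes 120 N, or if a joint passes its speed limit or range.

ROBOT

A 6-joint arm with a two-finger parallel gripper is mounted at the origin on the work surface. World frame = base frame: x ahead of the robot, y to its left, z up, the work surface at z = 0. Lengths are in m, angles in rad, forces in N, time in s.
With the tool pointing down it reaches from about 0.375 to 0.975 m from the base axis. Payload 3.8 kg.
Tool frame: the origin (TCP) lies on the centre line of the jaws, within the pads' length; the fingertips stand 14 mm ahead of it and the grasp point (between the pads) lies 5 mm behind it (bot.finger_overhang is the distance from the TCP to the fingertips, in m); y points along the fingers, x is the direction in which the jaws open and shut, and the axes are right-handed (so a half turn about y gives the same grasp; the last joint's range is limited). The gripper opens to 85 mm and grips with 20 to 120 N. Pads are 22 mm wide; open, the fingers measure 114 mm over their backs; the gripper's body (76 mm by 85 mm) begins 54 mm behind the grasp point. The pads swing forward as they close: fully open they stand 13 mm farther back than shut.
Start: joints at [1.12, 0.264, 1.604, -0, 1.274, -0.037], TCP at [0.271, 0.618, 0.245] pointing down, gripper open.
Joint ranges: [-2.63, 2.63], [-0.94, 2.18], [0.31, 2.57], [-1.31, 4.45], [0, 2.66], [-2.55, 2.55]. Speed limits (rad/s): [2.57, 2.57, 3.14, 3.14, 3.14, 3.14].

INTERFACE

Orientations are given as a rotation vector (axis times angle).
In Python, from workcell import readout, read_camera, bot, spotter gives the robot as it stands.
- The arm moves only by the tool jog_arm, never from a script. Its argument "increments" is a list of rows, each a list of 7 numbers: the shift along the tool's x, y, z in m, then the turn, a rotation vector about the tool's x, y, z in rad, then the opening, from 0 (shut) to 1 (fully open). A call has 1 to 10 rows; each row shifts and turns the pose as measured when the row begins, along the tool's axes as they then stand; what a row does not reach is not made up. A row lasts 1/8 s, in which the tool goes at most 62.5 mm and 10.7 degrees, less where a joint would pass 70% of its speed; a pose out of reach is approached as far as the arm can. A call with a gripper value outside its range is refused whole. The fingers move at their own pace and stop on an object; "force" is the grip in N (left out, the last holds). Time passes only in rows, so rows that do not move let the fingers close. It gives the time, the measured TCP pose, the force and the opening at its end, in the units of the state.
- readout.read_state(): the state, without advancing time (a new reading comes with each control period).
- read_camera(name): name is "scene" or "side" or "wrist"; returns a dict with "img" (400x640x3 uint8, blue, green, red), "range_z" (400x640 float32, m along the optical axis (not along the pixel's ray), 0 where there is no reading), "fx", "fy", "cx", "cy" (pixels), "distortion" ([k1, k2, p1, p2, k3] as OpenCV has them; the pictures are not rectified), "world_from_camera" (4x4, takes a point from camera to world coordinates). Camera axes: x right, y down, z forward; pixel columns grow to the right and rows downward; lengths in m; the calibration is good to about 2 mm. A picture is of the moment at which its call begins.
- bot.finish_job(): hands the job in, once; it reports no verdict.
Trained networks look in a picture, given as the dict that the camera call returned (one of the last four; its "shot" number tells which), for a name from the list of things; names that differ only in an ending like _2 or _b are one class to them, and where a whole thing is asked for, a point or a joint stands for the part that bears it (a point fixed in the world has none). Each returns a list of dicts, best first, with "p" (0 to 1); they miss things now and then, are a little off and sometimes report something else, mostly with a low value. They report only what shows in the picture. A call takes as long as a camera call. They do not tell look-alikes from the thing itself.
- spotter.masks_of(picture, thing): "mask" (400x640 bool, what is visible of it) and "location" ([column, row] in pixels, amid what is visible of it).
- spotter.spot_point(picture, thing): "location" ([column, row] in pixels: a listed point, or the origin of a listed thing).
The state is a dict: "time": time; "q": joint angles; "joint_vel": joint speeds; "joint_torque": joint torques, N m; "tool_pos": TCP position; "tcp_rot": TCP orientation; "wrist_force": force on the tool from outside, world axes, zero at the start; "torque": the same for the moment, N m; "width": opening from 0.0 (shut) to 1.0 (fully open).
Only numpy, scipy, OpenCV 4.12 (cv2) and the standard library are available. Lean on these libraries where they do the work, as an engineer would, in place of code of your own. Each camera call takes 0.05 s, during which the arm holds its last target. There are 200 camera calls.

## Working session

There is one attempt and no reset: what is moved stays moved. The work goes in short steps, Python scripts to look and compute and a tool call to move; the robot and the scene stay as the last step left them, time stands still between calls to the robot, and variables do not carry over. Pictures are saved under pics/ and viewed, about 8 in all and at most 12, crops included, and the job is handed in when it is done.

Besides the shell and the picture viewer there is one more tool, called after ">>>" as name([rows], argument=value, ...), one row to a line, values as JSON. jog_arm: Moves the arm, as the interface text tells. Its arguments: {"type":"object","properties":{"increments":{"type":"array"},"force":{"type":"number"}},"required":["increments"]}

```bash
mkdir -p pics
cat > h.py <<'E'
import numpy as np, cv2
from workcell import readout, read_camera, bot, spotter
def ray(p,uv):
    K=np.array([[p['fx'],0,p['cx']],[0,p['fy'],p['cy']],[0,0,1]])
    return cv2.undistortPoints(np.array([[uv]],float),K,np.array(p['distortion']))[0,0]
def at_z(p,uv,z):
    x,y=ray(p,uv); T=np.array(p['world_from_camera']); d=T[:3,:3]@[x,y,1]; o=T[:3,3]
    return o+d*(z-o[2])/d[2]
def cloud(p,mask):
    K=np.array([[p['fx'],0,p['cx']],[0,p['fy'],p['cy']],[0,0,1]])
    v,u=np.nonzero(mask&(p['range_z']>0)); z=p['range_z'][v,u]
    n=cv2.undistortPoints(np.stack([u,v],1).astype(float)[:,None],K,np.array(p['distortion']))[:,0]
    T=np.array(p['world_from_camera'])
    return (np.c_[n*z[:,None],z])@T[:3,:3].T+T[:3,3], np.stack([u,v],1)
E
python3 - <<'E'
from h import *
s=readout.read_state(); print(s['time'],s['tool_pos'],s['tcp_rot'])
for c in ['scene','side']:
    p=read_camera(c); cv2.imwrite(f'pics/{c}0.png',p['img'])
    for t in ['boss','lug']:
        for m in spotter.masks_of(p,t):
            X,_=cloud(p,m['mask']); top=X[X[:,2]>X[:,2].max()-.006]
            print(c,t,round(m['p'],2),np.round(m['location']),m['mask'].sum(),'top',np.round(np.median(top,0),3),np.round(X.max(0)-X.min(0),3))
    for t in ['round_pocket','long_pocket']:
        for m in spotter.spot_point(p,t): print(c,t,round(m['p'],2),np.round(m['location']),np.round(at_z(p,m['location'],.006),3))
E
```

```text
0.0 [0.27112784 0.61738688 0.2439192 ] [-1.37824591 -0.89770827  0.90095696]
scene boss 0.91 [202. 170.] 459 top [ 0.51 -0.37  0.05] [0.044 0.044 0.052]
scene boss 0.73 [240. 171.] 462 top [ 0.47  -0.279  0.05 ] [0.044 0.043 0.052]
scene lug 0.92 [308. 192.] 614 top [ 0.45  -0.105  0.047] [0.102 0.073 0.051]
scene lug 0.92 [286. 152.] 512 top [ 0.338 -0.249  0.047] [0.054 0.075 0.052]
scene lug 0.63 [337. 166.] 375 top [ 0.337 -0.099  0.047] [0.124 0.077 0.053]
scene round_pocket 0.8 [427. 245.] [0.491 0.172 0.006]
scene long_pocket 0.64 [368. 260.] [0.582 0.087 0.006]
side boss 0.89 [442. 274.] 836 top [ 0.503 -0.375  0.05 ] [0.089 0.07  0.057]
side boss 0.79 [392. 259.] 741 top [ 0.464 -0.283  0.05 ] [0.09  0.075 0.055]
side boss 0.67 [290. 165.] 2781 top [0.543 0.121 0.018] [0.252 0.243 0.024]
side lug 0.93 [276. 248.] 728 top [ 0.329 -0.105  0.047] [0.094 0.066 0.052]
side lug 0.92 [322. 220.] 755 top [ 0.445 -0.11   0.047] [0.09  0.078 0.052]
side lug 0.88 [330. 289.] 1036 top [ 0.333 -0.255  0.046] [0.071 0.086 0.052]
side round_pocket 0.63 [265. 163.] [0.503 0.169 0.006]
side long_pocket 0.93 [308. 167.] [0.574 0.085 0.006]
```

View pics/scene0.png

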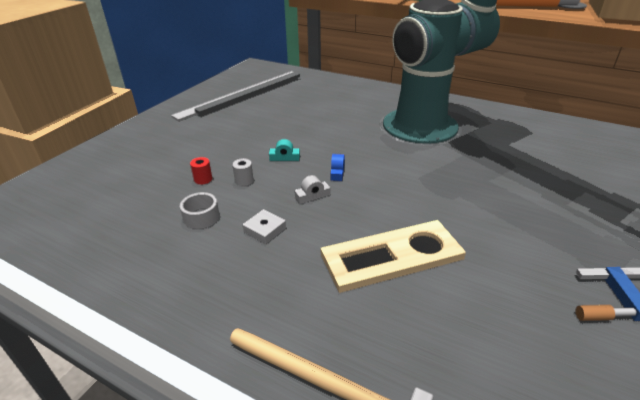

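View pics/side0.png

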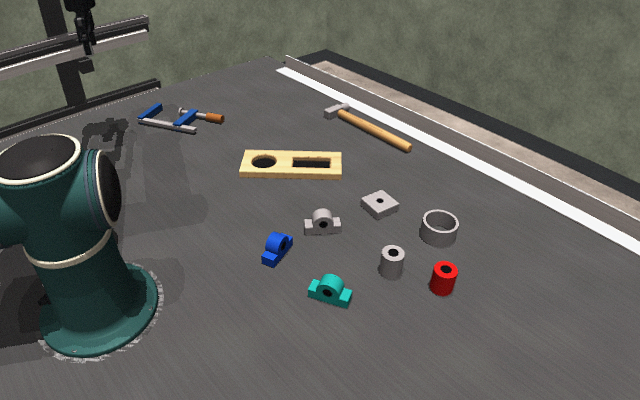

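The two views show these candidates, with scene pixels:
- **Boss:** the grey solid boss at (242,172). Not it: the red look-alike (202,170) and the pipe sleeve (200,210).
- **Lug:** the grey lug at (312,190). Not it: teal (285,152), blue (337,166) and the square pad (265,226).
- **Tray:** around (393,254), with the round pocket at (427,243) and the long pocket at (368,259).

I choose the grey boss and the grey lug. Next I'll take the yaws and one close crop.

```bash
cat >> h.py <<'E'
from scipy.spatial.transform import Rotation as R
def plan(target,yaw,grip,n=None,cur=None):
    """rows to TCP target, tool y down, jaw axis x at world angle yaw (mod pi)"""
    s=readout.read_state(); p0=np.array(s['tool_pos']); R0=R.from_rotvec(s['tcp_rot'])
    def mk(y):
        x=np.array([np.cos(y),np.sin(y),0]); yy=np.array([0,0,-1.]); return R.from_matrix(np.c_[x,yy,np.cross(x,yy)])
    c=[mk(yaw),mk(yaw+np.pi)]
    Rt=min(c,key=lambda r:(R0.inv()*r).magnitude())
    d=(R0.inv()*Rt).as_rotvec(); L=np.linalg.norm(np.array(target)-p0)
    n=n or max(1,int(np.ceil(max(L/.055,np.linalg.norm(d)/.17))))
    x0=R0.apply([1,0,0])
    print('t',round(s['time'],2),'pos',np.round(p0,4),'jaw yaw',round(np.degrees(np.arctan2(x0[1],x0[0])),1),'yaw to go',np.degrees(d).round(1),'q6',round(s['q'][5],2))
    step=(np.array(target)-p0)/n
    for i in range(n):
        Ri=R0*R.from_rotvec(d*i/n)
        print([float(a) for a in np.r_[np.round(Ri.inv().apply(step),4),np.round(d/n,3),grip]])
E
python3 - <<'E'
from h import *
p=read_camera('side'); g=p['img']
a=cv2.resize(g[195:305,255:475],None,fx=3.4,fy=3.4,interpolation=cv2.INTER_CUBIC); cv2.imwrite('pics/crop.png',a)
sc=read_camera('scene')
for q,n in ((sc,'scene'),(p,'side')):
    for m in spotter.masks_of(q,'lug'):
        X,_=cloud(q,m['mask']); 
        S=X[(X[:,2]>.012)]; r=cv2.minAreaRect(S[:,:2].astype(np.float32)*1000); print(n,np.round(m['location']),np.round(r[0]),np.round(r[1]),round(r[2],1))
    X,_=cloud(q,np.ones((400,640),bool)); k=(abs(X[:,2]-.018)<.004)&(abs(X[:,0]-.54)<.2)&(abs(X[:,1]-.125)<.2)
    r=cv2.minAreaRect(X[k][:,:2].astype(np.float32)*1000); print(n,'tray',r)
x=at_z(p,[0,0],0)
plan([.468,-.281,.2],0,1)
E
```

```text
scene [312. 194.] [ 448. -106.] [33. 75.] 57.0
scene [339. 167.] [349. -94.] [46. 28.] 20.8
scene [282. 153.] [ 335. -251.] [34. 76.] 28.5
scene tray ((472.9837646484375, 42.37255859375), (319.2745666503906, 252.239501953125), 46.76055908203125)
side [327. 292.] [ 332. -254.] [31. 77.] 28.2
side [323. 223.] [ 446. -108.] [33. 75.] 54.3
side [274. 250.] [ 330. -103.] [77. 30.] 20.8
side tray ((547.1770629882812, 119.20215606689453), (109.01802825927734, 250.58401489257812), 46.269142150878906)
t 0.7 pos [0.2714 0.618  0.2453] jaw yaw 66.3 yaw to go [-0.  66.3  0. ] q6 -0.04
[-0.0438, 0.0027, -0.0319, -0.0, 0.068, 0.0, 1.0]
[-0.0415, 0.0027, -0.0348, -0.0, 0.068, 0.0, 1.0]
[-0.039, 0.0027, -0.0375, -0.0, 0.068, 0.0, 1.0]
[-0.0364, 0.0027, -0.0401, -0.0, 0.068, 0.0, 1.0]
[-0.0336, 0.0027, -0.0424, -0.0, 0.068, 0.0, 1.0]
[-0.0306, 0.0027, -0.0446, -0.0, 0.068, 0.0, 1.0]
[-0.0275, 0.0027, -0.0466, -0.0, 0.068, 0.0, 1.0]
[-0.0243, 0.0027, -0.0484, -0.0, 0.068, 0.0, 1.0]
[-0.0209, 0.0027, -0.0499, -0.0, 0.068, 0.0, 1.0]
[-0.0175, 0.0027, -0.0512, -0.0, 0.068, 0.0, 1.0]
[-0.014, 0.0027, -0.0523, -0.0, 0.068, 0.0, 1.0]
[-0.0104, 0.0027, -0.0531, -0.0, 0.068, 0.0, 1.0]
[-0.0068, 0.0027, -0.0537, -0.0, 0.068, 0.0, 1.0]
[-0.0031, 0.0027, -0.054, -0.0, 0.068, 0.0, 1.0]
[0.0006, 0.0027, -0.0541, -0.0, 0.068, 0.0, 1.0]
[0.0043, 0.0027, -0.054, -0.0, 0.068, 0.0, 1.0]
[0.0079, 0.0027, -0.0535, -0.0, 0.068, 0.0, 1.0]
```

View pics/crop.png

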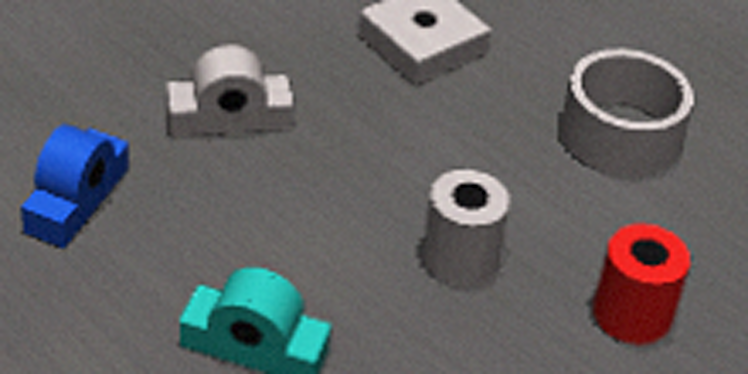

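The crop confirms it: grey boss at scene (240,171) with its disc on top, and grey lug with its eye at scene (310,191). Moving above the boss.

>>> jog_arm([
  [-0.044, 0.003, -0.032, 0, 0.068, 0, 1],
  [-0.0415, 0.003, -0.035, 0, 0.068, 0, 1],
  [-0.039, 0.003, -0.0375, 0, 0.068, 0, 1],
  [-0.0365, 0.003, -0.04, 0, 0.068, 0, 1],
  [-0.0335, 0.003, -0.0425, 0, 0.068, 0, 1],
  [-0.0305, 0.003, -0.0445, 0, 0.068, 0, 1],
  [-0.0275, 0.003, -0.0465, 0, 0.068, 0, 1],
  [-0.0245, 0.003, -0.0485, 0, 0.068, 0, 1],
  [-0.021, 0.003, -0.05, 0, 0.068, 0, 1],
  [-0.0175, 0.003, -0.051, 0, 0.068, 0, 1],
])

```text
time: 1.95
tool_pos: [0.3865, 0.0773, 0.2159]
tcp_rot: [-1.538, -0.372, 0.355]
wrist_force: [0.8, 0.1, 0.2]
width: 0.998
```

>>> jog_arm([
  [-0.014, 0.003, -0.052, 0, 0.068, 0, 1],
  [-0.0105, 0.003, -0.053, 0, 0.068, 0, 1],
  [-0.007, 0.003, -0.0535, 0, 0.068, 0, 1],
  [-0.003, 0.003, -0.054, 0, 0.068, 0, 1],
  [0.0005, 0.003, -0.054, 0, 0.068, 0, 1],
  [0.0045, 0.003, -0.054, 0, 0.068, 0, 1],
  [0.008, 0.003, -0.0535, 0, 0.068, 0, 1],
])

```text
time: 2.82
tool_pos: [0.4616, -0.3074, 0.1975]
tcp_rot: [-1.567, 0.008, -0.041]
wrist_force: [0.9, -0.7, 0.1]
width: 1.0
```

```bash
cat > look.py <<'E'
from h import *
import sys
p=read_camera('wrist'); cv2.imwrite('pics/'+sys.argv[1],p['img'])
for t in sys.argv[2:]:
    for m in spotter.masks_of(p,t):
        X,_=cloud(p,m['mask']); top=X[X[:,2]>np.percentile(X[:,2],98)-.008]
        r=cv2.minAreaRect(X[X[:,2]>.012][:,:2].astype(np.float32)*1000)
        c=cv2.minEnclosingCircle(top[:,:2].astype(np.float32)*1000)
        print(t,round(m['p'],2),np.round(m['location']),'z',np.round(np.percentile(X[:,2],[2,98]),3),'circ',np.round(c[0],1),round(c[1],1),'med',np.round(np.median(top,0),4),'rect',np.round(r[0],1),np.round(r[1],1),round(r[2],1),'bgr',p['img'][m['mask']].mean(0).round())
E
python3 look.py w1.png boss
python3 -c "
from h import *
plan([.468,-.281,.2],0,1)"
```

```text
boss 0.56 [310. 160.] z [0.027 0.05 ] circ [ 466.1 -281.1] 21.8 med [ 0.4661 -0.2804  0.0488] rect [ 466.4 -281.2] [43.3 41.8] 88.8 bgr [123. 122. 127.]
t 2.92 pos [ 0.462  -0.3104  0.1973] jaw yaw -1.9 yaw to go [-0.1 -1.9  1.2] q6 -0.62
[0.005, -0.0026, 0.0295, -0.001, -0.033, 0.021, 1.0]
```

View pics/w1.png

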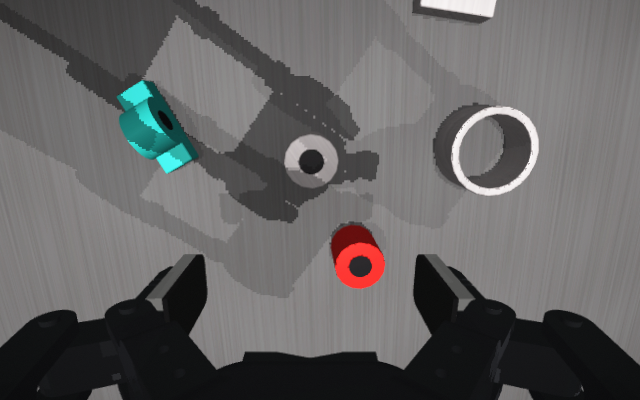

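The wrist view shows the grey boss at (311,160), measured at (0.466, -0.281) with a radius of 22 mm and its top at 50 mm. The red one sits at (358,262). The jaw path along x is clear, so I'll centre and then descend.

>>> jog_arm([
  [0.004, 0, 0.0295, 0, -0.033, 0.021, 1],
  [0, 0.03, 0, 0, 0, 0, 1],
  [0, 0, 0, 0, 0, 0, 1],
])

```text
time: 3.3
tool_pos: [0.4668, -0.2805, 0.1672]
tcp_rot: [-1.569, 0.002, -0.001]
wrist_force: [-0.6, 0.7, 0.3]
width: 1.003
```

```bash
python3 -c "
from h import *
plan([.466,-.281,.036],0,1)"
```

```text
t 3.3 pos [ 0.4668 -0.2805  0.1672] jaw yaw -0.1 yaw to go [-0.1 -0.1 -0. ] q6 -0.59
[-0.0002, 0.0437, -0.0002, -0.001, -0.0, -0.0, 1.0]
[-0.0003, 0.0437, -0.0002, -0.001, -0.0, -0.0, 1.0]
[-0.0003, 0.0437, -0.0002, -0.001, -0.0, -0.0, 1.0]
```

>>> jog_arm([
  [-0.0005, 0.04, 0, 0, 0, 0, 1],
  [0, 0.04, 0, 0, 0, 0, 1],
  [0, 0.035, 0, 0, 0, 0, 1],
  [0, 0.016, 0, 0, 0, 0, 1],
  [0, 0, 0, 0, 0, 0, 1],
])

```text
time: 3.92
tool_pos: [0.4718, -0.2822, 0.0412]
tcp_rot: [-1.575, -0.008, -0.007]
wrist_force: [-0.6, -0.5, 1.1]
width: 0.997
```

>>> jog_arm([
  [0, 0, 0, 0, 0, 0, 0.3],
  [0, 0, 0, 0, 0, 0, 0.3],
  [0, 0, 0, 0, 0, 0, 0.3],
  [0, 0, 0, 0, 0, 0, 0.3],
  [0, 0, 0, 0, 0, 0, 0.3],
  [0, 0, 0, 0, 0, 0, 0.3],
], force=60)

```text
time: 4.68
tool_pos: [0.4723, -0.2832, 0.0453]
tcp_rot: [-1.578, -0.01, -0.008]
wrist_force: [-0.3, 0.7, -2.0]
width: 0.488
```

The zero rows drifted the tool up, so the grip is shallow. I'll regrip lower.

>>> jog_arm([
  [0, 0, 0, 0, 0, 0, 0.75],
  [0, 0.001, 0, 0, 0, 0, 0.75],
  [0, 0.008, 0, 0, 0, 0, 0.75],
  [0, 0.006, 0, 0, 0, 0, 0.75],
])

```text
time: 5.18
tool_pos: [0.4753, -0.2849, 0.0321]
tcp_rot: [-1.581, -0.014, -0.012]
wrist_force: [-0.2, 0.0, 0.2]
width: 0.751
```

>>> jog_arm([
  [0, 0.001, 0, 0, 0, 0, 0.3],
  [0, 0.0005, 0, 0, 0, 0, 0.3],
  [0, 0.0005, 0, 0, 0, 0, 0.3],
  [0, 0.0005, 0, 0, 0, 0, 0.3],
  [0, 0.0005, 0, 0, 0, 0, 0.3],
], force=70)

```text
time: 5.8
tool_pos: [0.4742, -0.2847, 0.0305]
tcp_rot: [-1.579, -0.011, -0.009]
wrist_force: [-1.9, 1.3, 6.0]
width: 0.499
```

>>> jog_arm([
  [0, -0.03, 0, 0, 0, 0, 0.3],
  [0, -0.04, 0, 0, 0, 0, 0.3],
  [0, -0.04, 0, 0, 0, 0, 0.3],
])

```text
time: 6.18
tool_pos: [0.4665, -0.2795, 0.1334]
tcp_rot: [-1.569, 0.001, 0.004]
wrist_force: [0.3, 0.2, -4.9]
width: 0.498
```

```bash
python3 look.py w2.png boss; python3 -c "
from h import *
plan([.497,.13,.15],0,0.3)"
```

```text
boss 0.69 [308. 275.] z [0.11  0.153] circ [ 466.1 -276.7] 22.4 med [ 0.4664 -0.2741  0.1517] rect [ 466.7 -276.1] [43.1 44. ] 10.9 bgr [96. 95. 99.]
boss 0.57 [357. 340.] z [0.048 0.05 ] circ [ 496.9 -368. ] 16.7 med [ 0.4999 -0.3712  0.049 ] rect [ 496.  -369.5] [26.8 26.4] 18.6 bgr [ 50.  52. 163.]
t 6.28 pos [ 0.4704 -0.2821  0.1381] jaw yaw 0.1 yaw to go [0.2 0.1 0.4] q6 -0.59
[0.0034, -0.0017, 0.0515, 0.001, 0.0, 0.001, 0.3]
[0.0034, -0.0017, 0.0515, 0.001, 0.0, 0.001, 0.3]
[0.0034, -0.0016, 0.0515, 0.001, 0.0, 0.001, 0.3]
[0.0034, -0.0016, 0.0515, 0.001, 0.0, 0.001, 0.3]
[0.0034, -0.0016, 0.0515, 0.001, 0.0, 0.001, 0.3]
[0.0034, -0.0016, 0.0515, 0.001, 0.0, 0.001, 0.3]
[0.0034, -0.0015, 0.0515, 0.001, 0.0, 0.001, 0.3]
[0.0033, -0.0015, 0.0515, 0.001, 0.0, 0.001, 0.3]
```

>>> jog_arm([
  [0.004, -0.002, 0.05, 0, 0, 0, 0.3],
  [0.0035, -0.0015, 0.05, 0, 0, 0, 0.3],
  [0.0035, -0.0015, 0.05, 0, 0, 0, 0.3],
  [0.0035, -0.0015, 0.05, 0, 0, 0, 0.3],
  [0.0035, -0.0015, 0.05, 0, 0, 0, 0.3],
  [0.0035, -0.0015, 0.05, 0, 0, 0, 0.3],
  [0.0035, -0.0015, 0.04, 0, 0, 0, 0.3],
  [0, 0, 0, 0, 0, 0, 0.3],
])

```text
time: 7.28
tool_pos: [0.4846, 0.0686, 0.1271]
tcp_rot: [-1.572, 0.015, 0.011]
wrist_force: [-0.2, -0.7, -6.4]
width: 0.495
```

```bash
cat > tray.py <<'E'
from h import *
import sys
p=read_camera('wrist'); cv2.imwrite('pics/'+sys.argv[1],p['img'])
X,uv=cloud(p,np.ones((400,640),bool))
# tray-top height map -> pockets as holes
k=(abs(X[:,2]-.018)<.004)&(abs(X[:,0]-.54)<.16)&(abs(X[:,1]-.13)<.16)
r=cv2.minAreaRect(X[k][:,:2].astype(np.float32)*1000); print('tray',r)
f=(abs(X[:,2]-.006)<.004)&(X[:,0]>.40)&(X[:,0]<.68)&(X[:,1]>0)&(X[:,1]<.26)
print('floor n',f.sum())
for t in ['round_pocket','long_pocket']:
    for m in spotter.spot_point(p,t)[:1]: print(t,round(m['p'],2),np.round(m['location']),np.round(at_z(p,m['location'],.006),4))
lab=np.zeros((400,640),np.uint8); lab[uv[f][:,1],uv[f][:,0]]=255
lab=cv2.morphologyEx(lab,cv2.MORPH_OPEN,np.ones((3,3)))
n,L,st,c=cv2.connectedComponentsWithStats(lab)
for i in range(1,n):
    if st[i,4]>1000:
        Y,_=cloud(p,L==i); q=cv2.minAreaRect(Y[:,:2].astype(np.float32)*1000); e=cv2.minEnclosingCircle(Y[:,:2].astype(np.float32)*1000)
        print(st[i],'rect',np.round(q[0],1),np.round(q[1],1),round(q[2],1),'circ',np.round(e[0],1),round(e[1],1),'z',np.median(Y[:,2]).round(4))
for m in spotter.masks_of(p,'boss')[:2]:
    X,_=cloud(p,m['mask']); z=np.percentile(X[:,2],98); T=X[X[:,2]>z-.006]; e=cv2.minEnclosingCircle(T[:,:2].astype(np.float32)*1000); print('boss',round(m['p'],2),m['location'],z.round(4),np.round(e[0],1),round(e[1],1))
s=readout.read_state(); print(s['tool_pos'])
E
python3 tray.py w3.png
```

```text
tray ((547.7350463867188, 119.81542205810547), (100.93896484375, 251.46910095214844), 46.69538116455078)
floor n 16474
round_pocket 0.89 [335.  57.] [0.4999 0.1678 0.006 ]
[ 282    4   98  102 7840] rect [496.5 168.1] [63.6 64.1] 69.4 circ [496.6 168.4] 32.4 z 0.0054
[ 384  109  135  135 8579] rect [585.1  84.7] [48.3 94.9] 47.0 circ [585.3  84.7] 52.8 z 0.0054
boss 0.63 [307.8, 276.5] 0.1467 [484.4  70.8] 22.8
[0.4850147  0.06531793 0.12808118]
```

View pics/w3.png

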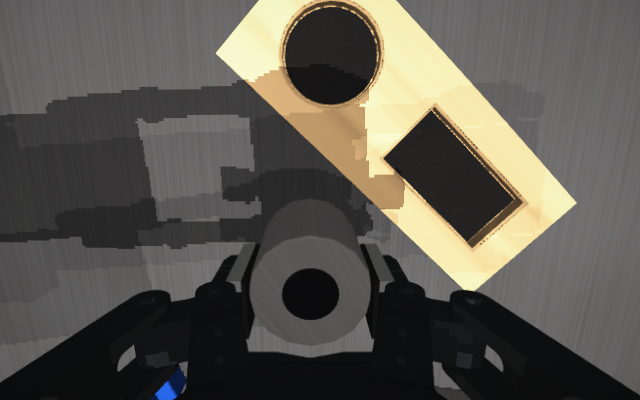

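The wrist view shows the round pocket at (333,55), measured at (0.497, 0.168) and 64 mm across. The long pocket is at (452,176), measured at (0.585, 0.085) and 48x95 mm. The boss is held upright, with its disc at (310,293). Moving over the round pocket.

>>> jog_arm([
  [0.006, 0, 0.05, 0, 0, 0, 0.3],
  [0.006, 0, 0.048, 0, 0, 0, 0.3],
  [0, 0, 0, 0, 0, 0, 0.3],
])

```text
time: 7.85
tool_pos: [0.4994, 0.1608, 0.1265]
tcp_rot: [-1.574, 0.024, -0.0]
wrist_force: [0.1, -1.1, -6.7]
width: 0.497
```

```bash
python3 tray.py w4.png; python3 -c "
from h import *
plan([.497,.1645,.07],0,0.3)"
```

```text
tray ((547.5862426757812, 119.6540298461914), (100.7104721069336, 251.5758819580078), 46.64035415649414)
floor n 6081
round_pocket 0.7 [309. 193.] [0.4971 0.1665 0.006 ]
long_pocket 0.6 [420. 290.] [0.5838 0.0862 0.006 ]
[ 264  149   89   66 4113] rect [496.3 174.7] [63.9 48. ] 0.6 circ [496.3 167.9] 32.1 z 0.0053
[ 387  237   72   65 1950] rect [584.4 101.1] [23.2 67.8] 46.6 circ [585.4 102.5] 34.3 z 0.0054
boss 0.6 [307.7, 277.3] 0.1462 [499.3 163.7] 22.3
[0.49811548 0.15798293 0.1260782 ]
t 8.05 pos [0.4981 0.158  0.1261] jaw yaw -1.0 yaw to go [ 0.3 -1.  -1. ] q6 0.28
[-0.0001, 0.028, 0.0034, 0.002, -0.009, -0.009, 0.3]
[-0.0003, 0.028, 0.0033, 0.002, -0.009, -0.009, 0.3]
```

>>> jog_arm([
  [-0.0005, 0.028, 0.0035, 0.002, -0.009, -0.009, 0.3],
  [-0.0005, 0.028, 0.0035, 0.002, -0.009, -0.009, 0.3],
  [0, 0.001, 0, 0, 0, 0, 0.3],
])

```text
time: 8.43
tool_pos: [0.4973, 0.1608, 0.0688]
tcp_rot: [-1.572, 0.002, -0.006]
wrist_force: [-0.7, -0.6, -6.3]
width: 0.494
```

```bash
python3 -c "
from h import *
plan([.4965,.1645,.039],0,0.3,4)"
```

```text
t 8.43 pos [0.4973 0.1608 0.0688] jaw yaw -0.3 yaw to go [ 0.1 -0.3  0.2] q6 0.27
[-0.0002, 0.0074, 0.0009, 0.0, -0.001, 0.001, 0.3]
[-0.0002, 0.0074, 0.0009, 0.0, -0.001, 0.001, 0.3]
[-0.0002, 0.0074, 0.0009, 0.0, -0.001, 0.001, 0.3]
[-0.0002, 0.0074, 0.0009, 0.0, -0.001, 0.001, 0.3]
```

>>> jog_arm([
  [0, 0.0075, 0.0015, 0, -0.001, 0.001, 0.3],
  [0, 0.0075, 0.0015, 0, -0.001, 0.001, 0.3],
  [0, 0.0075, 0.0015, 0, -0.001, 0.001, 0.3],
  [0, 0.005, 0.001, 0, 0, 0, 0.3],
])

```text
time: 8.93
tool_pos: [0.5006, 0.1659, 0.0431]
tcp_rot: [-1.571, -0.001, -0.008]
wrist_force: [-0.4, -0.6, -5.5]
width: 0.496
```

>>> jog_arm([
  [-0.002, 0.002, 0, 0, 0, 0, 0.3],
  [-0.001, 0.002, 0, 0, 0, 0, 0.3],
  [-0.001, 0.002, 0, 0, 0, 0, 0.3],
])

```text
time: 9.3
tool_pos: [0.4966, 0.1662, 0.0368]
tcp_rot: [-1.571, -0.001, -0.007]
wrist_force: [0.3, 0.5, -6.0]
width: 0.496
```

>>> jog_arm([
  [0, 0.0015, 0, 0, 0, 0, 0.3],
  [0, 0.0015, 0, 0, 0, 0, 0.3],
])

```text
time: 9.55
tool_pos: [0.4967, 0.1665, 0.0365]
tcp_rot: [-1.571, -0.001, -0.007]
wrist_force: [-5.3, -2.6, 8.8]
width: 0.497
```

Contact: the force swung from -6 to +9 N. Releasing and lifting straight up.

>>> jog_arm([
  [0, 0, 0, 0, 0, 0, 0.6],
  [0, 0, 0, 0, 0, 0, 0.8],
  [0, -0.001, 0, 0, 0, 0, 0.9],
  [0, -0.001, 0, 0, 0, 0, 1],
])

```text
time: 10.05
tool_pos: [0.5004, 0.1675, 0.0416]
tcp_rot: [-1.569, -0.007, -0.013]
wrist_force: [0.7, -0.9, -0.4]
width: 1.001
```

>>> jog_arm([
  [0, -0.03, 0, 0, 0, 0, 1],
  [0, -0.04, 0, 0, 0, 0, 1],
  [0, -0.04, 0, 0, 0, 0, 1],
  [0, -0.03, 0, 0, 0, 0, 1],
  [0, 0, -0.03, 0, 0, 0, 1],
])

```text
time: 10.68
tool_pos: [0.4986, 0.1378, 0.1858]
tcp_rot: [-1.569, -0.008, -0.011]
wrist_force: [1.0, 0.2, -0.0]
width: 1.001
```

```bash
python3 tray.py w5.png; python3 -c "
from h import *
plan([.438,-.135,.19],np.radians(56),1)"
```

```text
tray ((547.7215576171875, 119.71707153320312), (100.7331771850586, 251.1502227783203), 46.780174255371094)
floor n 5738
long_pocket 0.8 [399. 237.] [0.5846 0.0869 0.006 ]
[ 269  115   73   73 1466] rect [496.3 167.9] [63.  63.3] 54.3 circ [496.3 168.1] 32.1 z 0.0054
[ 347  190  103   96 4241] rect [584.8  84.7] [48.4 94.4] 46.7 circ [584.9  84.9] 51.9 z 0.0053
boss 0.89 [301.9, 154.7] 0.0563 [496.4 169.6] 21.9
[0.49599451 0.13628625 0.18194416]
t 10.88 pos [0.496  0.1363 0.1819] jaw yaw -0.3 yaw to go [  0.1 -56.3   0.3] q6 0.23
[-0.0094, -0.0014, -0.0453, 0.0, -0.164, 0.001, 1.0]
[-0.0167, -0.0014, -0.0431, 0.0, -0.164, 0.001, 1.0]
[-0.0235, -0.0014, -0.0398, 0.0, -0.164, 0.001, 1.0]
[-0.0297, -0.0014, -0.0355, 0.0, -0.164, 0.001, 1.0]
[-0.0351, -0.0014, -0.0302, 0.0, -0.164, 0.001, 1.0]
[-0.0395, -0.0014, -0.024, 0.0, -0.164, 0.001, 1.0]
```

The boss is seated at (496.4, 169.6) with its top at 56 mm, which is 6 + 50. On to the lug.

```bash
python3 -c "
from h import *
plan([.472,-.124,.18],np.radians(56),1)"
```

```text
t 10.88 pos [0.496  0.1363 0.1819] jaw yaw -0.3 yaw to go [  0.1 -56.3   0.3] q6 0.23
[-0.0038, 0.0003, -0.0434, 0.0, -0.164, 0.001, 1.0]
[-0.0108, 0.0003, -0.0422, 0.0, -0.164, 0.001, 1.0]
[-0.0175, 0.0003, -0.0399, 0.0, -0.164, 0.001, 1.0]
[-0.0238, 0.0003, -0.0365, 0.0, -0.164, 0.001, 1.0]
[-0.0294, 0.0003, -0.0321, 0.0, -0.164, 0.001, 1.0]
[-0.0343, 0.0003, -0.0269, 0.0, -0.164, 0.001, 1.0]
```

>>> jog_arm([
  [-0.004, 0, -0.043, 0, -0.164, 0, 1],
  [-0.011, 0, -0.042, 0, -0.164, 0, 1],
  [-0.0175, 0, -0.04, 0, -0.164, 0, 1],
  [-0.024, 0, -0.0365, 0, -0.164, 0, 1],
  [-0.0295, 0, -0.032, 0, -0.164, 0, 1],
  [-0.0345, 0, -0.027, 0, -0.164, 0, 1],
  [0, 0, 0, 0, 0, 0, 1],
])

```text
time: 11.75
tool_pos: [0.4741, -0.1259, 0.1766]
tcp_rot: [-1.417, -0.793, 0.79]
wrist_force: [0.1, -1.5, -0.6]
width: 0.998
```

```bash
python3 look.py w6.png lug; python3 -c "
from h import *
plan([.448,-.107,.1],np.radians(56),1)"
```

```text
lug 0.81 [310. 148.] z [0.02  0.047] circ [ 446.3 -106.7] 20.9 med [ 0.4452 -0.1068  0.0451] rect [ 446.  -107.4] [28.2 74.8] 53.5 bgr [122. 122. 127.]
lug 0.81 [249.  23.] z [0.    0.047] circ [ 332.8 -101.6] 21.5 med [ 0.3372 -0.1036  0.0449] rect [ 332.2 -101.6] [75.8 28.5] 22.7 bgr [153.  72.  34.]
t 11.85 pos [ 0.4741 -0.1238  0.1765] jaw yaw 58.2 yaw to go [-0.2  2.2  0.2] q6 -1.33
[0.0001, 0.0383, 0.0153, -0.002, 0.02, 0.002, 1.0]
[-0.0001, 0.0383, 0.0154, -0.002, 0.02, 0.002, 1.0]
```

View pics/w6.png

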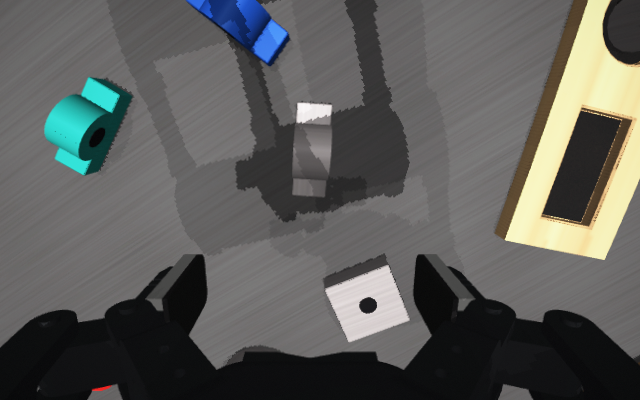

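The wrist view shows the grey lug at (313,150), measured at (0.446, -0.107) and 75x28 mm, with the jaw axis at 53.5°. The blue one is at (240,30) and the pad at (368,303), clear of the jaws.

```bash
python3 -c "
from h import *
plan([.446,-.1073,.09],np.radians(53.5),1)"
```

```text
t 11.85 pos [ 0.4741 -0.1238  0.1765] jaw yaw 58.2 yaw to go [-0.2  4.7  0.2] q6 -1.33
[-0.0006, 0.0433, 0.0161, -0.002, 0.041, 0.002, 1.0]
[-0.0011, 0.0433, 0.0162, -0.002, 0.041, 0.002, 1.0]
```

>>> jog_arm([
  [-0.0005, 0.04, 0.016, -0.002, 0.041, 0.002, 1],
  [-0.001, 0.04, 0.016, -0.002, 0.041, 0.002, 1],
  [0, 0.002, 0, 0, 0, 0, 1],
])

```text
time: 12.22
tool_pos: [0.4473, -0.1031, 0.0932]
tcp_rot: [-1.445, -0.729, 0.726]
wrist_force: [0.4, 0.1, 0.3]
width: 0.999
```

```bash
python3 -c "
from h import *
plan([.446,-.1073,.033],np.radians(53.5),1,3)"
```

```text
t 12.22 pos [ 0.4473 -0.1031  0.0932] jaw yaw 53.4 yaw to go [ 0.  -0.1  0.1] q6 -1.22
[-0.0014, 0.0201, -0.0005, 0.0, -0.0, 0.001, 1.0]
[-0.0014, 0.0201, -0.0005, 0.0, -0.0, 0.001, 1.0]
[-0.0014, 0.0201, -0.0005, 0.0, -0.0, 0.001, 1.0]
```

>>> jog_arm([
  [-0.0015, 0.02, -0.0005, 0, 0, 0.001, 1],
  [-0.0015, 0.02, -0.0005, 0, 0, 0.001, 1],
  [-0.0015, 0.018, -0.0005, 0, 0, 0, 1],
  [0, 0.003, 0, 0, 0, 0, 1],
])

```text
time: 12.72
tool_pos: [0.4541, -0.1061, 0.037]
tcp_rot: [-1.451, -0.74, 0.726]
wrist_force: [-0.8, -1.0, 0.4]
width: 0.999
```

```bash
python3 -c "
from h import *
plan([.446,-.1073,.033],np.radians(53.5),1,1)"
```

```text
t 12.72 pos [ 0.4541 -0.1061  0.037 ] jaw yaw 53.8 yaw to go [0.6 0.3 0.3] q6 -1.22
[-0.0058, 0.0039, 0.0059, 0.01, 0.005, 0.005, 1.0]
```

>>> jog_arm([
  [-0.006, 0.004, 0.006, 0.01, 0.005, 0.005, 1],
  [0, 0.0015, 0.001, 0, 0, 0, 0.5],
  [0, 0.001, 0, 0, 0, 0, 0.5],
  [0, 0.001, 0, 0, 0, 0, 0.5],
])

```text
time: 13.22
tool_pos: [0.448, -0.107, 0.0325]
tcp_rot: [-1.449, -0.733, 0.726]
wrist_force: [0.1, -0.2, 0.9]
width: 0.501
```

>>> jog_arm([
  [0, 0.001, 0, 0, 0, 0, 0.1],
  [0, 0.0005, 0, 0, 0, 0, 0.1],
  [0, 0.0005, 0, 0, 0, 0, 0.1],
  [0, 0.0005, 0, 0, 0, 0, 0.1],
  [0, 0.0005, 0, 0, 0, 0, 0.1],
], force=70)

```text
time: 13.85
tool_pos: [0.4482, -0.1073, 0.032]
tcp_rot: [-1.449, -0.732, 0.727]
wrist_force: [-1.5, 1.3, 6.2]
width: 0.317
```

>>> jog_arm([
  [0, -0.03, 0, 0, 0, 0, 0.1],
  [0, -0.04, 0, 0, 0, 0, 0.1],
  [0, -0.03, 0, 0, 0, 0, 0.1],
])

```text
time: 14.22
tool_pos: [0.4417, -0.1054, 0.1282]
tcp_rot: [-1.438, -0.722, 0.734]
wrist_force: [0.0, 0.1, -4.9]
width: 0.318
```

```bash
python3 look.py w7.png lug; python3 -c "
from h import *
plan([.585,.085,.13],np.radians(46.8),.1)"
```

```text
lug 0.64 [ 59. 200.] z [0.001 0.047] circ [ 333.8 -251.1] 21.4 med [ 0.3332 -0.2479  0.0447] rect [ 333.6 -251.2] [29.9 76.8] 27.3 bgr [136. 142.  32.]
lug 0.58 [309. 253.] z [0.108 0.143] circ [ 439.8 -104.8] 21.3 med [ 0.437  -0.103   0.1413] rect [ 439.8 -105.3] [29.1 77.1] 53.8 bgr [91. 90. 94.]
lug 0.57 [213.  69.] z [0.007 0.047] circ [ 332.1 -101. ] 21.2 med [ 0.3332 -0.1006  0.0451] rect [ 331.3 -101.3] [75.9 28.5] 20.8 bgr [182.  86.  39.]
t 14.32 pos [ 0.4445 -0.1062  0.1305] jaw yaw 53.5 yaw to go [-0.1  6.7 -0.1] q6 -1.22
[0.0475, 0.0, 0.0001, -0.001, 0.024, -0.0, 0.1]
[0.0474, 0.0, 0.0013, -0.001, 0.024, -0.0, 0.1]
[0.0474, 0.0001, 0.0024, -0.001, 0.024, -0.0, 0.1]
[0.0473, 0.0001, 0.0035, -0.001, 0.024, -0.0, 0.1]
[0.0472, 0.0001, 0.0046, -0.001, 0.024, -0.0, 0.1]
```

>>> jog_arm([
  [0.0475, 0, 0, 0, 0.024, 0, 0.1],
  [0.0475, 0, 0.001, 0, 0.024, 0, 0.1],
  [0.0475, 0, 0.0025, 0, 0.024, 0, 0.1],
  [0.0475, 0, 0.0035, 0, 0.024, 0, 0.1],
  [0.044, 0, 0.0045, 0, 0.024, 0, 0.1],
  [0, 0, 0, 0, 0, 0, 0.1],
])

```text
time: 15.08
tool_pos: [0.5801, 0.0869, 0.1143]
tcp_rot: [-1.47, -0.615, 0.645]
wrist_force: [-0.9, -0.8, -5.0]
width: 0.313
```

```bash
python3 look.py w8.png lug; python3 -c "
from h import *
plan([.5865,.084,.08],np.radians(46.8),.1)"
```

```text
lug 0.73 [307. 251.] z [0.091 0.13 ] circ [578.1  88. ] 21.5 med [0.5762 0.09   0.1274] rect [574.3  83.6] [42.6 78.1] 43.8 bgr [90. 90. 94.]
t 15.18 pos [0.5774 0.0846 0.1137] jaw yaw 46.2 yaw to go [-0.9 -0.6 -1. ] q6 -0.7
[0.0064, 0.0335, -0.0075, -0.016, -0.011, -0.018, 0.1]
```

>>> jog_arm([
  [0.0065, 0.017, -0.008, -0.016, -0.011, -0.018, 0.1],
  [0, 0.015, 0, 0, 0, 0, 0.1],
  [0, 0, 0, 0, 0, 0, 0.1],
])

```text
time: 15.55
tool_pos: [0.5829, 0.081, 0.0768]
tcp_rot: [-1.474, -0.631, 0.642]
wrist_force: [-0.5, 0.9, -5.2]
width: 0.312
```

```bash
python3 -c "
from h import *
plan([.587,.083,.055],np.radians(46.8),.1)"
```

```text
t 15.55 pos [0.5829 0.081  0.0768] jaw yaw 46.7 yaw to go [-0.2 -0.1 -0.3] q6 -0.72
[0.0044, 0.0218, -0.0017, -0.004, -0.002, -0.006, 0.1]
```

>>> jog_arm([
  [0.0035, 0.011, -0.001, -0.004, -0.002, -0.006, 0.1],
  [0.001, 0.01, 0, 0, 0, 0, 0.1],
  [0, 0, 0, 0, 0, 0, 0.1],
])

```text
time: 15.92
tool_pos: [0.5867, 0.083, 0.0549]
tcp_rot: [-1.475, -0.638, 0.636]
wrist_force: [-0.4, -0.5, -5.8]
width: 0.315
```

```bash
python3 look.py w9.png lug; python3 -c "
from h import *
plan([.587,.083,.045],np.radians(46.8),.1)"
```

```text
lug 0.97 [306. 251.] z [0.033 0.07 ] circ [584.7  84.3] 21.5 med [0.5826 0.0859 0.068 ] rect [585.2  83.6] [28.2 76.8] 47.4 bgr [85. 85. 89.]
t 16.02 pos [0.5875 0.083  0.0559] jaw yaw 46.7 yaw to go [ 0.1 -0.1  0.1] q6 -0.72
[-0.0004, 0.0109, 0.0003, 0.001, -0.001, 0.002, 0.1]
```

View pics/w9.png

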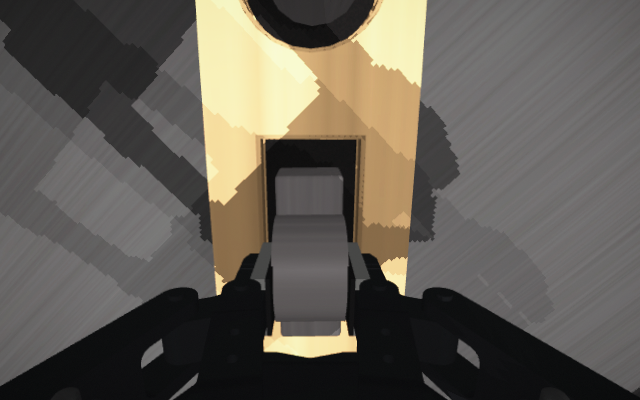

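The lug at (310,250) is aligned inside the long pocket's outline, centred to about 1 mm. Lowering gently.

>>> jog_arm([
  [0, 0.005, 0, 0, 0, 0, 0.1],
  [0, 0.005, 0, 0, 0, 0, 0.1],
  [0, 0.003, 0, 0, 0, 0, 0.1],
])

```text
time: 16.4
tool_pos: [0.5888, 0.0834, 0.0436]
tcp_rot: [-1.476, -0.642, 0.633]
wrist_force: [-0.7, 0.4, -4.9]
width: 0.314
```

>>> jog_arm([
  [-0.001, 0.002, 0.001, 0, 0, 0, 0.1],
  [0, 0.002, 0.001, 0, 0, 0, 0.1],
  [0, 0.0015, 0, 0, 0, 0, 0.1],
])

```text
time: 16.77
tool_pos: [0.5863, 0.0841, 0.0381]
tcp_rot: [-1.476, -0.641, 0.634]
wrist_force: [-4.7, 0.6, 7.0]
width: 0.313
```

>>> jog_arm([
  [0, 0, 0, 0, 0, 0, 0.4],
  [0, 0, 0, 0, 0, 0, 0.55],
  [0, -0.0005, 0, 0, 0, 0, 0.7],
  [0, -0.001, 0, 0, 0, 0, 0.7],
])

```text
time: 17.27
tool_pos: [0.5897, 0.0844, 0.0427]
tcp_rot: [-1.478, -0.647, 0.629]
wrist_force: [-0.3, 0.5, -0.4]
width: 0.697
```

>>> jog_arm([
  [0, -0.025, 0, 0, 0, 0, 0.8],
  [0, -0.04, 0, 0, 0, 0, 1],
  [0, -0.04, 0, 0, 0, 0, 1],
  [0, -0.04, -0.02, 0, 0, 0, 1],
  [0, 0, -0.03, 0, 0, 0, 1],
  [0, 0, 0, 0, 0, 0, 1],
])

```text
time: 18.02
tool_pos: [0.6251, 0.0493, 0.1934]
tcp_rot: [-1.479, -0.648, 0.629]
wrist_force: [0.4, 0.1, -0.8]
width: 1.0
```

```bash
python3 look.py w10.png lug boss; python3 -c "
from h import *
s=readout.read_state();print(s['time'],s['tool_pos'],s['wrist_force'])"
```

```text
lug 0.84 [305. 118.] z [0.025 0.053] circ [584.7  85.1] 21.6 med [0.5845 0.0851 0.0512] rect [584.8  84.9] [28.  74.9] 47.6 bgr [140. 140. 145.]
18.175 [0.62329585 0.05076264 0.19229259] [-0.04692525 -0.53461446  0.25399131]
```

View pics/w10.png

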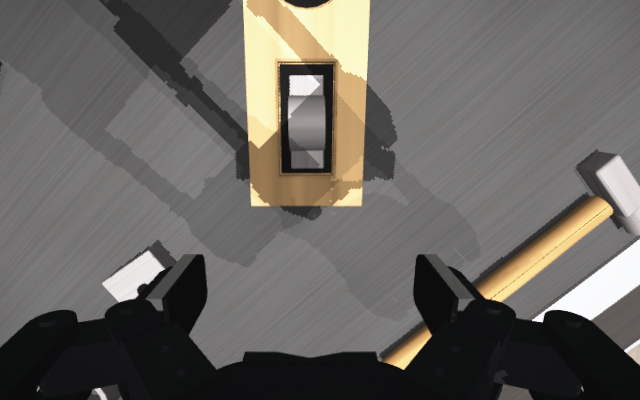

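The lug sits inside the long pocket at (306,120). Its top reads 53 mm against 47 mm on the table, so it stands 6 mm higher, on the floor. I'll check the boss once more, then hand in.

Run:
```python
from h import *
ok=False
for c in ['scene','side']:
    p=read_camera(c)
    for t in ['boss','lug']:
        for m in spotter.masks_of(p,t):
            X,_=cloud(p,m['mask']); T=X[X[:,2]>np.percentile(X[:,2],98)-.006]; md=np.median(T,0)
            print(c,t,round(m['p'],2),np.round(m['location']),np.round(md,3),np.percentile(X[:,2],98).round(4))
            if t=='boss' and abs(md[0]-.4965)<.01 and abs(md[1]-.169)<.01 and abs(md[2]-.056)<.003: ok=True
print(ok)
if ok: print(bot.finish_job())
```

```text
scene boss 0.87 [203. 171.] [ 0.511 -0.371  0.05 ] 0.0512
scene boss 0.61 [426. 234.] [0.499 0.171 0.058] 0.0592
scene lug 0.86 [285. 150.] [ 0.338 -0.247  0.046] 0.0481
scene lug 0.67 [339. 174.] [0.59  0.026 0.193] 0.1631
scene lug 0.6 [364. 257.] [0.589 0.086 0.054] 0.056
side boss 0.93 [262. 156.] [0.494 0.166 0.056] 0.0583
side boss 0.82 [442. 278.] [ 0.503 -0.376  0.05 ] 0.0521
side lug 0.66 [278. 249.] [ 0.328 -0.105  0.047] 0.0486
side lug 0.58 [311. 158.] [0.582 0.08  0.053] 0.055
side lug 0.55 [331. 289.] [ 0.331 -0.255  0.046] 0.048
True
the job is handed in; nothing more can be done
None
```

The kit tray is loaded and handed in at about 18.5 s on the robot's clock. The grey boss went into the round pocket first, then the grey lug, foot down, into the long pocket. I lowered each until the wrist force showed contact with the floor, released it, and backed the gripper clear.

- **Boss:** its centre is within about 2 mm of the pocket centre. Its top reads 56 to 58 mm, where a seated boss should read 56 mm.
- **Lug:** its centre is within about 1 mm of the pocket centre and it lines up with the pocket to about 1°. Its top stands 6 mm higher than it did on the table, which matches the pocket floor.
- **Disagreements:** the scene and side cameras differ by 2 to 3 mm per axis in height and about 5 to 7 mm sideways. The scene camera also reported one false lug at 0.193 m up, most likely the gripper. The first boss grip was too shallow, so I redid it about 13 mm lower before lifting.
- **Other parts:** I did not grip or deliberately touch the red, blue and turquoise look-alikes, the sleeve or the pad. The last cameras show the look-alikes where they were. I did not re-measure the sleeve and pad.

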